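# Seat the keyed vial block in the dry-block heater and load a vial

### The arm

A 6-joint arm with a two-finger parallel gripper is mounted at the origin on a cart in front of the work surface, level with it; the furniture and walls round the work are solid. World frame = base frame: x ahead of the robot, y to its left, z up, the work surface at z = 0. Lengths are in m, angles in rad, forces in N, time in s.
With the tool pointing down it reaches from about 0.3 to 0.775 m from the base axis. Payload 14.6 kg.
Tool frame: the origin (TCP) lies midway between the tips of the shut fingers; the grasp point (between the pads) lies 19 mm behind it (ctrl.grip_depth is the z of the grasp point in the tool frame, in m); z points along the fingers, y is the line along which they close (so a half turn about z gives the same grasp; the last joint's range is limited). The gripper opens to 94 mm and grips with 3 to 60 N. Pads are 16 mm wide; open, the fingers measure 119 mm over their backs; the gripper's body (75 mm by 177 mm) begins 78 mm behind the grasp point.
Start: joints at [-1.17, 0.3, 1.521, -0, 1.321, -0.067], TCP at [0.248, -0.491, 0.205] pointing down, gripper open.
Joint ranges: [-3.03, 3.03], [-0.79, 2.21], [0.23, 2.52], [-1.04, 4.18], [0, 3.07], [-2.55, 2.55]. Speed limits (rad/s): [2.22, 2.22, 2.57, 3.14, 3.14, 3.14].

### API

Orientations are given as [roll, pitch, yaw] about the fixed x, y, z axes, in that order (R = Rz(yaw) Ry(pitch) Rx(roll)).
In Python, from station import ctrl gives the robot as it stands. The module is installed in compiled form; this text tells all that it offers.
- The arm moves only by the tool carry_out, never from a script. Its argument "commands" is a list of rows, each a list of 3 entries, a list of its own where there are three numbers: the closure, from 0 (fully open) to 1 (shut), then the shift along the tool's x, y, z in mm, then the turn, a rotation vector about the tool's x, y, z in rad. In form: [[gripper, [tx, ty, tz], [wx, wy, wz]], ...]. A call has 1 to 10 rows; each row shifts and turns the commanded pose from where the row before left it, along the tool's axes as they then stand; what a row does not reach is not made up. A row lasts 1/8 s, in which the tool goes at most 62.5 mm and 10.7 degrees, less where a joint would pass 70% of its speed; a pose out of reach is approached as far as the arm can. A call with a gripper value outside its range is refused whole. The fingers move at their own pace and stop on an object; "squeeze" is the grip in N (left out, the last holds). Time passes only in rows, so rows that do not move let the fingers close. It gives the time, the measured TCP pose, the force, the opening and the grip force at its end, in the units of the state.
- ctrl.get_obs(): the state, without advancing time (a new reading comes with each control period).
- ctrl.camera(name): name is "side" or "top"; returns a dict with "img" (384x512x3 uint8, blue, green, red), "camera_matrix" (3x3 intrinsics, pixels), "rvec" (rotation vector, rad) and "tvec" (3), from world to camera coordinates, as OpenCV has them. Camera axes: x right, y down, z forward; pixel columns grow to the right and rows downward; lengths in m; the calibration is good to about 2 mm. A picture is of the moment at which its call begins. There is no depth.
- ctrl.hand_in(): hands the job in; it is judged then, once.
Trained networks look in the newest picture that a camera, given by its name, has taken for a name from the list of things; names that differ only in an ending like _2 or _b are one class to them, and where a whole thing is asked for, a point or a joint stands for the part that bears it (a point fixed in the world has none). Each returns a list of dicts, best first, with "score" (0 to 1); they miss things now and then, are a little off and sometimes report something else, mostly with a low value. They report only what shows in the picture. A call takes as long as a camera call. They do not tell look-alikes from the thing itself.
- ctrl.outline_of(thing, camera): "region" (384x512 bool, what is visible of it).
- ctrl.place_of(thing, camera): "at" ([x, y, z] in m, in world coordinates, good to about 4 mm: a listed point, or the origin of a listed thing).
The state is a dict: "time_s": time; "qpos": joint angles; "joint_vel": joint speeds; "tau": joint torques, N m; "ee_pos": TCP position; "eef_rot": TCP orientation; "force": force on the tool from outside, world axes, zero at the start; "moment": the same for the moment, N m; "grip_width": finger opening in m; "grip_force": force on a finger pad.
Only numpy, scipy, OpenCV 4.12 (cv2) and the standard library are available. Lean on these libraries where they do the work, as an engineer would, in place of code of your own. Each camera call takes 0.05 s, during which the arm holds its last target. There are 200 camera calls.

### The job

Put the aluminium vial block into the round well of the dry-block heater, then stand the vial in the block's hole. The block only goes fully home when its notch meets the key down in the well, and the key has been left at some unknown angle: feel for it gently, turning the block until it drops over the key, and never force it down.

Things in the scene. Friction and masses are not known exactly. Their poses are not given: they have to be found in the camera images.
- heater: Dry-block heater, a fixed box 140 (x) x 150 (y) x 62 mm high, aluminium top, white casing. Origin: centre of its underside; z up, x towards the back (dial and display are on its -x face). In the middle of the top a round well, 79 mm across, 18 mm deep, 2 mm chamfer at the mouth; flat floor 44 mm above the origin.
- well_floor (a point): Centre of the well's floor, on the well's axis; axes as the heater's. On the floor, against the wall, sits one steel key: 6 mm wide, from 30.5 to 39 mm off the axis, 9 mm high; it cannot be turned. Seen from here it lies somewhere within 40 degrees either side of the +x axis; its angle is not measured.
- well_mouth (a point): Centre of the well's mouth, 18 mm above its floor. A block let in at a wrong angle stops on top of the key, its underside 9 mm above the well's floor; within about 5 degrees of the right angle it goes on down to the floor. The floor and key are sprung: they start to give at about 4 N and yield up to 2.5 mm by about 20 N, then are rigid.
- vial_block: Loose aluminium vial block, 0.2-0.35 kg: a disc 76 mm across, 24 mm thick, with one notch 14 mm wide and 10 mm deep through its rim at its +x side; on it a square turret 36 x 36 mm, 34 mm high (top 58 mm above the underside), sides along x and y, to grip it by. Origin: centre of the underside; z up. Fully home, its underside is on the well's floor and 6 mm of the disc stand out.
- hole_floor (a point): Centre of the floor of the round hole in the top of the block's turret: 27 mm across, 20 mm deep, 2 mm chamfer at the mouth. This point is 38 mm above the block's underside; axes as the block's.
- vial: Loose small closed glass vial with a screw cap, 23 mm across, 52 mm tall, about 30 g, standing upright on the bench. Origin: centre of its underside; z up.
Mind the look-alikes: they are no part of the job. Of the things that look like the vial, take the one that is farthest to the robot's right at the start. What is shaped like the vial_block but brown or yellow is not meant.

How it is judged:
On the way:
1. the vial block is fully home in the well, over the key, before the vial is put in (z of vial_block in the frame of well_floor below 0.003 m and horizontal distance between vial_block and well_floor below 0.004 m and angle between vial_block's own z axis and vertical below 0.05 rad and horizontal distance between vial and vial_block above 0.04 m), for 0.2 s.
At the end, for the whole second after the job is handed in: The vial block lies in the heater's well with its underside within 3 mm of the well's floor, centred within 4 mm and level within 0.05 rad; the vial stands in the block's hole, its underside within 6 mm of the centre of the hole's floor, upright within 0.2 rad; both at rest and released (z of vial_block in the frame of well_floor below 0.003 m and horizontal distance between vial_block and well_floor below 0.004 m and angle between vial_block's own z axis and vertical below 0.05 rad and distance between vial and hole_floor below 0.006 m and angle between vial's own z axis and vertical below 0.2 rad and linear speed of each of vial, vial_block below 0.02 m/s); the robot touches nothing.
It fails at once if the vial block is forced: it presses on the heater (or the heater on it) with more than 40 N (contact force between vial_block and heater above 40 N).
It also fails if it takes over 72 s, if anything falls off the work surface, if the arm or the gripper's body presses on something with over 40 N, if the wrist force passes 120 N, or if a joint passes its speed limit or range.

## Working session

There is one attempt and no reset: what is moved stays moved. The work goes in short steps, Python scripts to look and compute and a tool call to move; the robot and the scene stay as the last step left them, time stands still between calls to the robot, and variables do not carry over. Pictures are saved under pics/ and viewed, at most 10 in all, crops included, and the job is handed in when it is done.

Besides the shell and the picture viewer there is one more tool, called after "Emit:" as name(argument=value, ...), one argument or row to a line, values as JSON. carry_out: Moves the arm, as the interface text tells. Its arguments: {"type":"object","properties":{"commands":{"type":"array","items":{"type":"array"}},"squeeze":{"type":"number"}},"required":["commands"]}

```bash
mkdir -p pics
python3 - <<'E'
from station import ctrl
import cv2,numpy as np
for c in("side","top"):
    d=ctrl.camera(c); cv2.imwrite(f"pics/a_{c}.png",d["img"])
    print(c,d["camera_matrix"].round(1).tolist(),d["rvec"].ravel(),d["tvec"].ravel())
    for t in("heater","well_floor","well_mouth","vial_block","hole_floor","vial"):
        print(t,[(round(float(o["score"]),2),np.round(o["at"],3).tolist()) for o in ctrl.place_of(t,c)])
o=ctrl.get_obs();print(o, ctrl.grip_depth)
E
```

```text
side [[423.7, 0.0, 257.7], [0.0, 423.7, 193.0], [0.0, 0.0, 1.0]] [ 2.00989556 -0.09101182  0.08014387] [-0.52027528  0.14265885  0.80258206]
heater [(0.68, [0.636, -0.022, -0.001]), (0.16, [0.442, 0.189, 0.038])]
well_floor [(0.82, [0.638, -0.019, 0.041])]
well_mouth [(0.87, [0.63, -0.018, 0.062])]
vial_block [(0.7, [0.442, 0.187, 0.003]), (0.64, [0.487, 0.307, 0.0]), (0.55, [0.561, 0.427, 0.004])]
hole_floor [(0.74, [0.564, 0.432, 0.036]), (0.66, [0.44, 0.187, 0.038])]
vial [(0.85, [0.43, -0.033, 0.001]), (0.78, [0.453, 0.051, -0.004]), (0.54, [0.508, 0.034, -0.006]), (0.32, [0.438, 0.19, 0.039])]
top [[434.8, 0.0, 247.4], [0.0, 434.8, 190.5], [0.0, 0.0, 1.0]] [ 2.13391761 -2.11234629  0.2166717 ] [0.16638341 0.51609907 1.07354026]
heater [(0.65, [0.638, -0.021, 0.003])]
well_floor [(0.68, [0.635, -0.021, 0.042]), (0.16, [0.634, -0.022, 0.062])]
well_mouth [(0.92, [0.634, -0.021, 0.065])]
vial_block [(0.93, [0.439, 0.184, 0.001]), (0.9, [0.482, 0.311, -0.002])]
hole_floor [(0.9, [0.48, 0.308, 0.042]), (0.89, [0.449, 0.186, 0.039]), (0.75, [0.564, 0.433, 0.037])]
vial [(0.65, [0.436, -0.033, -0.001]), (0.63, [0.452, 0.045, 0.002]), (0.52, [0.512, 0.03, 0.002])]
{'time_s': 0.7, 'qpos': array([-1.16961889e+00,  2.99891181e-01,  1.52097839e+00, -1.94984410e-05,
        1.32071366e+00, -6.65995174e-02]), 'joint_vel': array([-0.00085975,  0.00051069, -0.00149756,  0.00057275, -0.00031255,
        0.00041245]), 'tau': array([-1.34074511e-03, -5.31579995e+01, -3.52880502e+01,  7.08016567e-02,
        2.14209245e-02,  2.05084854e-05]), 'ee_pos': array([ 0.24798799, -0.49091435,  0.20545957]), 'eef_rot': array([3.14158452e+00, 1.94766268e-05, 4.67781776e-01]), 'force': array([-0.21556271,  0.01091175,  0.1462561 ]), 'moment': array([-0.01350393, -0.01076927,  0.02907571]), 'grip_force': 0.0, 'grip_width': 0.09393366310144262} -0.0188
```

View pics/a_top.png

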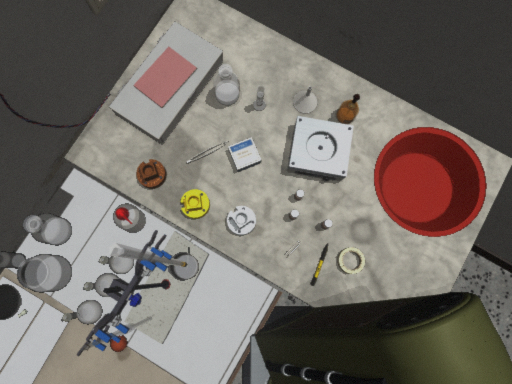

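View pics/a_side.png

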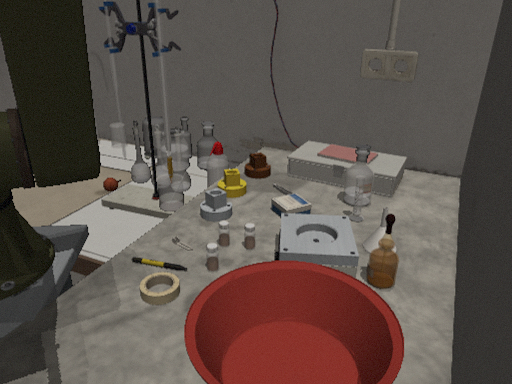

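The top view shows the silver block at (241,221), with yellow and brown look-alikes at (195,204) and (151,174). The heater is at (321,148) and the vials are at (299,195), (294,214) and (327,224). The rightmost vial, with the lowest y, is the one at (327,224). Next I'll rectify close-ups to get the yaws.

```bash
cat > h.py <<'E'
from station import ctrl
import cv2,numpy as np
def rect(d,c,z,half=0.06,n=400):
    # up=+x, left=+y
    W=np.float32([[c[0]+half,c[1]+half,z],[c[0]+half,c[1]-half,z],[c[0]-half,c[1]-half,z],[c[0]-half,c[1]+half,z]])
    p,_=cv2.projectPoints(W,d["rvec"],d["tvec"],d["camera_matrix"],None)
    M=cv2.getPerspectiveTransform(np.float32([[0,0],[n,0],[n,n],[0,n]]),p.reshape(4,2).astype(np.float32))
    return cv2.warpPerspective(d["img"],M,(n,n),flags=cv2.INTER_CUBIC|cv2.WARP_INVERSE_MAP)
E
python3 - <<'E'
from h import *
T=ctrl.camera("top");S=ctrl.camera("side")
a=[rect(T,(.636,-.020),.062,.09,300),rect(S,(.636,-.020),.062,.09,300)]
b=[rect(T,(.442,.186),.024,.05,300),rect(T,(.442,.186),.058,.05,300)]
cv2.imwrite("pics/b.png",np.vstack([np.hstack(a),np.hstack(b)]))
for c in("side","top"):
  for t in("heater","vial_block"):
    for o in ctrl.outline_of(t,c)[:3]:
      m=o["region"].astype(np.uint8);r=cv2.minAreaRect(cv2.findNonZero(m));print(c,t,o["score"],r)
E
```

```text
side vial_block 0.91 ((258.0, 165.5), (25.0, 24.0), 90.0)
side vial_block 0.87 ((215.5, 205.0), (32.0, 31.0), 90.0)
side vial_block 0.77 ((231.0, 183.0), (28.0, 28.0), 90.0)
top heater 0.74 ((320.2188415527344, 149.16604614257812), (60.56949996948242, 58.84947204589844), 10.619654655456543)
top vial_block 0.86 ((150.75, 173.75), (28.991374969482422, 28.284271240234375), 45.0)
top vial_block 0.81 ((241.5, 220.0), (28.0, 29.0), 90.0)
top vial_block 0.21 ((320.39190673828125, 149.14865112304688), (59.3480339050293, 59.34803771972656), 9.462322235107422)
```

View pics/b.png

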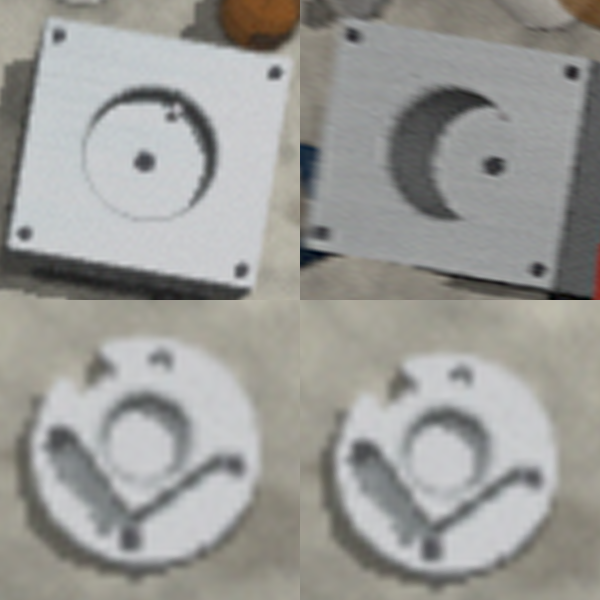

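The key shows in the well at panel pixel (172,107), which puts it at about -27° in world. The heater's yaw is about -10°. The block's notch is at panel pixel (83,364), so its yaw is about 36°. I'll grip the turret twice, 90° apart, so the block is centred on the tool.

```bash
cat >> h.py <<'E'
from scipy.spatial.transform import Rotation as R
def rows(p,yaw,n,g,start=None):
    """even rows to world p, yaw(deg), tool down"""
    o=ctrl.get_obs(); p0,y0=start or (o["ee_pos"],np.degrees(o["eef_rot"][2]))
    dy=np.radians(yaw-y0)/n; out=[]
    for i in range(n):
        r=R.from_euler("xyz",[np.pi,0,np.radians(y0)+dy*i])
        s=r.inv().apply((np.array(p)-p0)/n)*1000
        out.append([g,s.round(1).tolist(),[0,0,round(-dy,4)]])
    print("from",np.round(p0,4),round(y0,2));print(*out,sep=",\n")
E
python3 - <<'E'
from h import *
rows((.442,.187,.16),36,14,0.35)
E
```

```text
from [ 0.248  -0.4909  0.2055] 26.8
[0.35, [34.2, -37.0, 3.2], [0, 0, np.float64(-0.0115)]],
[0.35, [34.6, -36.6, 3.2], [0, 0, np.float64(-0.0115)]],
[0.35, [35.0, -36.2, 3.2], [0, 0, np.float64(-0.0115)]],
[0.35, [35.5, -35.8, 3.2], [0, 0, np.float64(-0.0115)]],
[0.35, [35.9, -35.4, 3.2], [0, 0, np.float64(-0.0115)]],
[0.35, [36.3, -35.0, 3.2], [0, 0, np.float64(-0.0115)]],
[0.35, [36.7, -34.5, 3.2], [0, 0, np.float64(-0.0115)]],
[0.35, [37.1, -34.1, 3.2], [0, 0, np.float64(-0.0115)]],
[0.35, [37.4, -33.7, 3.2], [0, 0, np.float64(-0.0115)]],
[0.35, [37.8, -33.3, 3.2], [0, 0, np.float64(-0.0115)]],
[0.35, [38.2, -32.8, 3.2], [0, 0, np.float64(-0.0115)]],
[0.35, [38.6, -32.4, 3.2], [0, 0, np.float64(-0.0115)]],
[0.35, [39.0, -31.9, 3.2], [0, 0, np.float64(-0.0115)]],
[0.35, [39.3, -31.5, 3.2], [0, 0, np.float64(-0.0115)]]
```

Emit:
carry_out(
  commands=[
    [0.35,[34,-37,3],[0,0,-0.0115]],
    [0.35,[34.5,-36.5,3],[0,0,-0.0115]],
    [0.35,[35,-36,3],[0,0,-0.0115]],
    [0.35,[35.5,-36,3],[0,0,-0.0115]],
    [0.35,[36,-35.5,3],[0,0,-0.0115]],
    [0.35,[36,-35,3],[0,0,-0.0115]],
    [0.35,[36.5,-34.5,3],[0,0,-0.0115]],
    [0.35,[37,-34,3],[0,0,-0.0115]],
    [0.35,[37.5,-33.5,3],[0,0,-0.0115]],
    [0.35,[38,-33,3],[0,0,-0.0115]],
  ],
  squeeze=15,
)

```text
time_s: 2.25
ee_pos: [0.3866, -0.0056, 0.1757]
eef_rot: [3.141, -0.001, 0.583]
force: [1.0, 0.4, 0.3]
grip_width: 0.0611
grip_force: 0.0
```

Emit:
carry_out(
  commands=[
    [0.35,[38,-33,3],[0,0,-0.0115]],
    [0.35,[38.5,-32.5,3],[0,0,-0.0115]],
    [0.35,[39,-32,3],[0,0,-0.0115]],
    [0.35,[39,-31.5,3],[0,0,-0.0115]],
    [0.35,[0,0,0],[0,0,0]],
    [0.35,[0,0,0],[0,0,0]],
  ],
)

```text
time_s: 3.0
ee_pos: [0.4408, 0.1862, 0.1633]
eef_rot: [-3.142, 0.001, 0.629]
force: [-0.5, -0.2, 0.0]
grip_width: 0.0613
grip_force: 0.0
```

Run:
```python
from h import *
rows((.442,.187,.028),36,5,0.35)
```

```text
from [0.4408 0.1862 0.1633] 36.04
[0.35, [0.3, 0.0, 27.1], [0, 0, np.float64(0.0001)]],
[0.35, [0.3, 0.0, 27.1], [0, 0, np.float64(0.0001)]],
[0.35, [0.3, 0.0, 27.1], [0, 0, np.float64(0.0001)]],
[0.35, [0.3, 0.0, 27.1], [0, 0, np.float64(0.0001)]],
[0.35, [0.3, 0.0, 27.1], [0, 0, np.float64(0.0001)]]
```

Emit:
carry_out(
  commands=[
    [0.35,[0,0,40],[0,0,0]],
    [0.35,[0,0,40],[0,0,0]],
    [0.35,[0,0,35],[0,0,0]],
    [0.35,[0,0,19],[0,0,0]],
    [0.35,[0,0,0],[0,0,0]],
    [0.6,[0,0,0],[0,0,0]],
    [0.8,[0,0,0],[0,0,0]],
    [0.8,[0,0,0],[0,0,0]],
    [0.8,[0,0,0],[0,0,0]],
  ],
  squeeze=10,
)

```text
time_s: 4.12
ee_pos: [0.4413, 0.1866, 0.0301]
eef_rot: [3.141, -0.001, 0.629]
force: [-1.4, -1.6, 6.5]
grip_width: 0.0357
grip_force: 10.0
```

Emit:
carry_out(
  commands=[
    [0.3,[0,0,0],[0,0,0]],
    [0.3,[0,0,0],[0,0,0]],
    [0.3,[0,0,0],[0,0,0]],
  ],
)

```text
time_s: 4.5
ee_pos: [0.4409, 0.1865, 0.0294]
eef_rot: [-3.142, 0.0, 0.629]
force: [-0.3, 0.6, 0.4]
grip_width: 0.0627
grip_force: 0.0
```

Emit:
carry_out(
  commands=[
    [0.3,[0,0,0],[0,0,-0.1745]],
    [0.3,[0,0,0],[0,0,-0.1745]],
    [0.3,[0,0,0],[0,0,-0.1745]],
    [0.3,[0,0,0],[0,0,-0.1745]],
    [0.3,[0,0,0],[0,0,-0.1745]],
    [0.3,[0,0,0],[0,0,-0.1745]],
    [0.3,[0,0,0],[0,0,-0.1745]],
    [0.3,[0,0,0],[0,0,-0.1745]],
    [0.3,[0,0,0],[0,0,-0.1745]],
    [0.3,[0,0,0],[0,0,0]],
  ],
)

```text
time_s: 5.75
ee_pos: [0.441, 0.1865, 0.0294]
eef_rot: [-3.141, -0.0, 2.198]
force: [-0.1, -1.5, -0.7]
grip_width: 0.0658
grip_force: 0.0
```

Emit:
carry_out(
  commands=[
    [0.6,[0,0,0],[0,0,0]],
    [0.8,[0,0,0],[0,0,0]],
    [0.8,[0,0,0],[0,0,0]],
    [0.8,[0,0,0],[0,0,0]],
    [0.8,[0,0,-3],[0,0,0]],
    [0.8,[0,0,-20],[0,0,0]],
    [0.8,[0,0,-40],[0,0,0]],
    [0.8,[0,0,-40],[0,0,0]],
    [0.8,[0,0,0],[0,0,0]],
    [0.8,[0,0,0],[0,0,0]],
  ],
  squeeze=20,
)

```text
time_s: 7.0
ee_pos: [0.4405, 0.1864, 0.1316]
eef_rot: [-3.14, -0.0, 2.199]
force: [0.4, -0.7, -2.2]
grip_width: 0.0359
grip_force: 20.0
```

Run:
```python
from h import *
T=ctrl.camera("top");S=ctrl.camera("side")
o=ctrl.get_obs();print(o["force"],o["ee_pos"],o["eef_rot"],o["grip_width"])
# well centre: fit dark screw hole at floor and rim; outline of heater
for c in("top","side"):
  for t in("heater","well_floor","well_mouth"): print(c,t,[(round(float(q["score"]),2),np.round(q["at"],4).tolist()) for q in ctrl.place_of(t,c)[:1]])
def px(P,d): return cv2.projectPoints(np.float32([P]),d["rvec"],d["tvec"],d["camera_matrix"],None)[0].ravel()
def center_dark(d,c,z,h=.012):
    im=cv2.cvtColor(rect(d,c,z,h,240),cv2.COLOR_BGR2GRAY).astype(float)
    m=im<(im.min()+np.median(im))/2
    y,x=np.nonzero(m); s=2*h/240
    return c[0]+h-(y.mean()+.5)*s, c[1]+h-(x.mean()+.5)*s, m.sum()*s*s*1e6
print("hole top",center_dark(T,(.635,-.021),.044)); print("hole side",center_dark(S,(.635,-.021),.044))
# corner screws (top plane)
for d,n in((T,"T"),(S,"S")):
  P=[]
  for i,j in((1,1),(1,-1),(-1,-1),(-1,1)):
    a=np.radians(-9.7);v=np.array([i*.060,j*.065])
    ex=np.array([[.6906,.0352],[.6822,-.095],[.564,-.0746],[.585,.055]])
  im={"T":[(58,36),(275,73),(241,270),(25,233)],"S":[(353-300,35),(272,72),(238,270),(21,233)]}[n]
  for x,y in im:
    c=(.636+.09-y*.0006,-.020+.09-x*.0006); P.append(center_dark(d,c,.062,.007)[:2])
  P=np.array(P);print(n,P.round(4).tolist(),"ctr",P.mean(0),"yaw",np.degrees(np.arctan2(*((P[0]+P[1]-P[2]-P[3])[::-1]))))
a=[rect(T,(.635,-.021),.053,.045,380),rect(T,(.442,.187),.16,.06,380)]
cv2.imwrite("pics/c.png",np.hstack(a))
```

```text
[-0.3415638  -0.30368199 -1.69686888] [0.44034534 0.18630791 0.13114683] [-3.13934539e+00 -7.13095864e-04  2.19923275e+00] 0.03583852239673981
top heater [(0.87, [0.6355, -0.021, 0.0038])]
top well_floor [(0.93, [0.6337, -0.0206, 0.0404])]
top well_mouth [(0.8, [0.6359, -0.0242, 0.063])]
side heater [(0.77, [0.6328, -0.023, -0.0022])]
side well_floor [(0.65, [0.6337, -0.0175, 0.0424])]
side well_mouth [(0.58, [0.6303, -0.0165, 0.0617])]
hole top (np.float64(0.6345409463451825), np.float64(-0.019901920327837608), np.float64(104.93))
hole side (np.float64(0.6346239547296629), np.float64(-0.017565735890085997), np.float64(101.17000000000002))
T [[0.7048, 0.035], [0.6823, -0.0947], [0.5638, -0.0745], [0.586, 0.0554]] ctr [ 0.6342209  -0.01969948] yaw -9.741840746955756
S [[0.705, 0.0386], [0.6827, -0.093], [0.5643, -0.0725], [0.5865, 0.058]] ctr [ 0.63462908 -0.01724254] yaw -9.540483020784281
```

View pics/c.png

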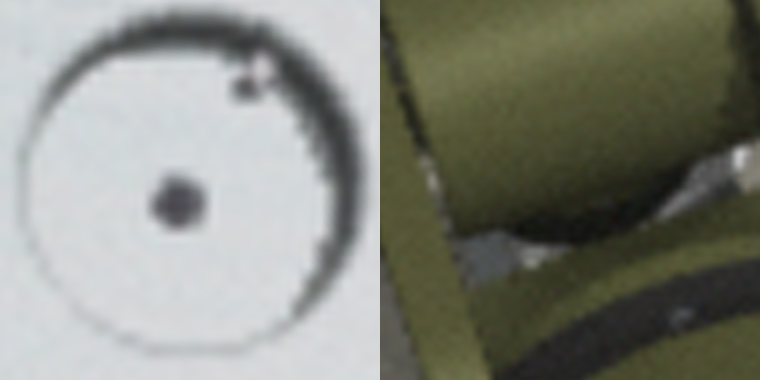

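The key's bright top shows at panel (258,72), which gives about -31° in world. The well axis is at about (0.634,-0.019). Now I'll carry the block over the well with its notch at about -31°, meaning tool yaw 59°.

Run:
```python
from h import *
rows((.634,-.019,.115),59,10,0.8)
```

```text
from [0.4409 0.1865 0.1321] 126.01
[0.8, [-28.0, 3.5, 1.7], [0, 0, np.float64(0.117)]],
[0.8, [-27.4, 6.8, 1.7], [0, 0, np.float64(0.117)]],
[0.8, [-26.4, 9.9, 1.7], [0, 0, np.float64(0.117)]],
[0.8, [-25.1, 12.9, 1.7], [0, 0, np.float64(0.117)]],
[0.8, [-23.4, 15.8, 1.7], [0, 0, np.float64(0.117)]],
[0.8, [-21.4, 18.4, 1.7], [0, 0, np.float64(0.117)]],
[0.8, [-19.1, 20.8, 1.7], [0, 0, np.float64(0.117)]],
[0.8, [-16.5, 22.8, 1.7], [0, 0, np.float64(0.117)]],
[0.8, [-13.7, 24.6, 1.7], [0, 0, np.float64(0.117)]],
[0.8, [-10.8, 26.1, 1.7], [0, 0, np.float64(0.117)]]
```

Emit:
carry_out(
  commands=[
    [0.8,[-28,3.5,1],[0,0,0.117]],
    [0.8,[-27.5,7,1],[0,0,0.117]],
    [0.8,[-26.5,10,1],[0,0,0.117]],
    [0.8,[-25,13,1],[0,0,0.117]],
    [0.8,[-23.5,16,1],[0,0,0.117]],
    [0.8,[-21.5,18.5,1],[0,0,0.117]],
    [0.8,[-19,21,1],[0,0,0.117]],
    [0.8,[-16.5,23,1],[0,0,0.117]],
    [0.8,[-13.5,24.5,2],[0,0,0.117]],
    [0.8,[-11,26,2],[0,0,0.117]],
  ],
)

```text
time_s: 8.65
ee_pos: [0.6355, -0.0198, 0.1201]
eef_rot: [-3.141, 0.0, 1.025]
force: [-0.1, 0.2, -2.4]
grip_width: 0.0358
grip_force: 20.0
```

Emit:
carry_out(
  commands=[
    [0.8,[0,0,0],[0,0,0]],
    [0.8,[0,0,0],[0,0,0]],
    [0.8,[0,0,0],[0,0,0]],
  ],
)

```text
time_s: 9.02
ee_pos: [0.6347, -0.0184, 0.1206]
eef_rot: [-3.141, -0.0, 1.031]
force: [-0.6, 0.6, -2.0]
grip_width: 0.0358
grip_force: 20.0
```

Run:
```python
from h import *
S=ctrl.camera("side")
cv2.imwrite("pics/d.png",cv2.resize(S["img"][140:300,240:400],None,fx=3.5,fy=3.5,interpolation=cv2.INTER_CUBIC))
rows((.634,-.019,.094),59,1,0.8); print(ctrl.get_obs()["force"])
```

```text
from [ 0.6348 -0.0185  0.1207] 59.06
[0.8, [-0.8, -0.4, 26.7], [0, 0, np.float64(0.001)]]
[-0.32464259  0.09582579 -2.75040311]
```

View pics/d.png

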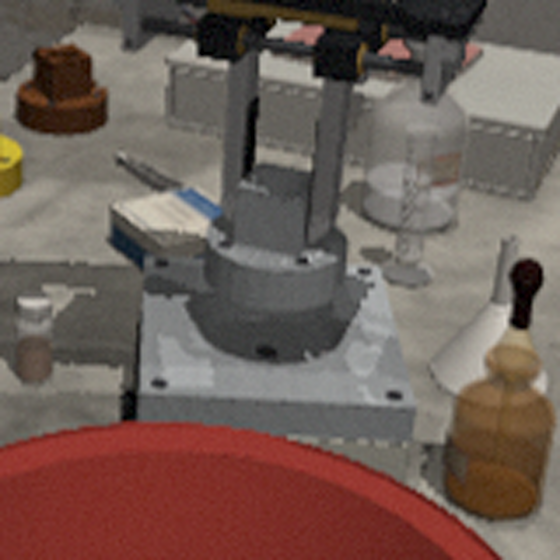

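The side view shows the block held level and centred over the well (crop 275,270). I'll lower it gently.

Emit:
carry_out(
  commands=[
    [0.8,[-0.6,-0.3,13],[0,0,0]],
    [0.8,[0,0,12],[0,0,0]],
    [0.8,[0,0,2],[0,0,0]],
    [0.8,[0,0,1],[0,0,0]],
    [0.8,[0,0,1],[0,0,0]],
    [0.8,[0,0,1],[0,0,0]],
    [0.8,[0,0,0],[0,0,0]],
  ],
)

```text
time_s: 9.95
ee_pos: [0.6345, -0.0195, 0.0905]
eef_rot: [3.142, -0.0, 1.029]
force: [0.2, 0.1, -2.5]
grip_width: 0.036
grip_force: 20.0
```

Force is unchanged and the underside is about 1 mm into the chamfer. Continuing down.

Emit:
carry_out(
  commands=[
    [0.8,[0,0,1],[0,0,0]],
    [0.8,[0,0,1],[0,0,0]],
    [0.8,[0,0,0],[0,0,0]],
  ],
)

```text
time_s: 10.32
ee_pos: [0.6344, -0.0194, 0.0883]
eef_rot: [-3.141, 0.0, 1.029]
force: [1.3, -0.4, -2.6]
grip_width: 0.0359
grip_force: 20.0
```

Emit:
carry_out(
  commands=[
    [0.8,[0,0,1],[0,0,0]],
    [0.8,[0,0,1],[0,0,0]],
    [0.8,[0,0,0],[0,0,0]],
  ],
)

```text
time_s: 10.7
ee_pos: [0.6344, -0.0194, 0.0863]
eef_rot: [-3.141, 0.0, 1.029]
force: [0.3, -0.5, -1.7]
grip_width: 0.0358
grip_force: 20.0
```

Emit:
carry_out(
  commands=[
    [0.8,[0,0,1],[0,0,0]],
    [0.8,[0,0,1],[0,0,0]],
    [0.8,[0,0,1],[0,0,0]],
    [0.8,[0,0,0],[0,0,0]],
  ],
)

```text
time_s: 11.2
ee_pos: [0.6344, -0.0195, 0.0834]
eef_rot: [-3.141, 0.0, 1.029]
force: [0.9, 0.4, -2.2]
grip_width: 0.0361
grip_force: 20.0
```

Emit:
carry_out(
  commands=[
    [0.8,[0,0,0.7],[0,0,0]],
    [0.8,[0,0,0.7],[0,0,0]],
    [0.8,[0,0,0],[0,0,0]],
  ],
)

```text
time_s: 11.58
ee_pos: [0.6344, -0.0195, 0.082]
eef_rot: [-3.141, 0.0, 1.029]
force: [0.3, 0.5, -1.2]
grip_width: 0.0357
grip_force: 20.0
```

Emit:
carry_out(
  commands=[
    [0.8,[0,0,0.7],[0,0,0]],
    [0.8,[0,0,0.7],[0,0,0]],
    [0.8,[0,0,0],[0,0,0]],
  ],
)

```text
time_s: 11.95
ee_pos: [0.6344, -0.0195, 0.0805]
eef_rot: [-3.141, 0.0, 1.029]
force: [-0.1, 0.4, -1.7]
grip_width: 0.0361
grip_force: 20.0
```

It's 2 mm below key-top level with no resistance, so the notch seems to be over the key. Carrying on gently.

Emit:
carry_out(
  commands=[
    [0.8,[0,0,1],[0,0,0]],
    [0.8,[0,0,1],[0,0,0]],
    [0.8,[0,0,0],[0,0,0]],
  ],
)

```text
time_s: 12.32
ee_pos: [0.6344, -0.0194, 0.0785]
eef_rot: [-3.141, 0.0, 1.029]
force: [0.5, -0.5, -2.6]
grip_width: 0.0358
grip_force: 20.0
```

Emit:
carry_out(
  commands=[
    [0.8,[0,0,1],[0,0,0]],
    [0.8,[0,0,1],[0,0,0]],
    [0.8,[0,0,0],[0,0,0]],
  ],
)

```text
time_s: 12.7
ee_pos: [0.6344, -0.0195, 0.0765]
eef_rot: [-3.141, 0.0, 1.029]
force: [0.2, 0.7, -1.7]
grip_width: 0.036
grip_force: 20.0
```

Emit:
carry_out(
  commands=[
    [0.8,[0,0,0.7],[0,0,0]],
    [0.8,[0,0,0.7],[0,0,0]],
    [0.8,[0,0,0.5],[0,0,0]],
    [0.8,[0,0,0],[0,0,0]],
  ],
)

```text
time_s: 13.2
ee_pos: [0.6344, -0.0194, 0.0747]
eef_rot: [-3.142, 0.0, 1.029]
force: [-0.2, 0.5, -1.9]
grip_width: 0.0359
grip_force: 20.0
```

Emit:
carry_out(
  commands=[
    [0.8,[0,0,0.5],[0,0,0]],
    [0.8,[0,0,0.5],[0,0,0]],
    [0.8,[0,0,0],[0,0,0]],
  ],
)

```text
time_s: 13.58
ee_pos: [0.6344, -0.0195, 0.0737]
eef_rot: [-3.141, 0.0, 1.029]
force: [0.1, -0.3, -2.3]
grip_width: 0.0361
grip_force: 20.0
```

Emit:
carry_out(
  commands=[
    [0.8,[0,0,0.4],[0,0,0]],
    [0.8,[0,0,0.3],[0,0,0]],
    [0.8,[0,0,0],[0,0,0]],
  ],
)

```text
time_s: 13.95
ee_pos: [0.6345, -0.0195, 0.0734]
eef_rot: [3.141, -0.0, 1.029]
force: [-2.9, 0.7, 2.3]
grip_width: 0.0356
grip_force: 20.0
```

The floor contact came at the expected height (0.0734). Releasing and rising.

Emit:
carry_out(
  commands=[
    [0.4,[0,0,0],[0,0,0]],
    [0.4,[0,0,0],[0,0,0]],
    [0.4,[0,0,-10],[0,0,0]],
    [0.4,[0,0,-30],[0,0,0]],
    [0.4,[0,0,-45],[0,0,0]],
    [0.4,[-40,-20,-30],[0,0,0]],
    [0.4,[-40,-20,0],[0,0,0]],
    [0.4,[-40,-20,0],[0,0,0]],
    [0.4,[0,0,0],[0,0,0]],
  ],
)

```text
time_s: 15.08
ee_pos: [0.5199, -0.0926, 0.1893]
eef_rot: [3.14, -0.0, 1.027]
force: [0.8, 0.3, -0.3]
grip_width: 0.0569
grip_force: 0.0
```

Run:
```python
from h import *
o=ctrl.get_obs();print(o["ee_pos"],o["eef_rot"])
T=ctrl.camera("top");S=ctrl.camera("side")
for c in("top","side"):
  for t in("vial_block","hole_floor","vial"): print(c,t,[(round(float(q["score"]),2),np.round(q["at"],4).tolist()) for q in ctrl.place_of(t,c)])
cv2.imwrite("pics/e.png",np.hstack([rect(T,(.634,-.019),.068,.06,380),cv2.resize(S["img"][200:300,190:370],(684,380),interpolation=cv2.INTER_CUBIC)[:, :400]]))
```

```text
[ 0.51987653 -0.09256895  0.18932689] [ 3.14020036e+00 -2.67115373e-04  1.02722676e+00]
top vial_block [(0.87, [0.4801, 0.313, -0.0032]), (0.87, [0.5671, 0.4277, -0.0029]), (0.71, [0.6344, -0.0225, 0.0464])]
top hole_floor [(0.79, [0.6391, -0.0209, 0.0877]), (0.76, [0.4857, 0.3117, 0.0407]), (0.63, [0.5636, 0.4357, 0.0386])]
top vial [(0.65, [0.4578, 0.0471, 0.0013]), (0.57, [0.5118, 0.0338, -0.0009]), (0.46, [0.4362, -0.0348, -0.0018])]
side vial_block [(0.96, [0.4841, 0.3111, -0.0042]), (0.7, [0.634, -0.0207, 0.0419])]
side hole_floor [(0.98, [0.4848, 0.3111, 0.0393]), (0.66, [0.5672, 0.4306, 0.0337]), (0.57, [0.6387, -0.0185, 0.0831])]
side vial [(0.84, [0.4561, 0.0513, -0.0002]), (0.77, [0.5073, 0.0327, -0.0042]), (0.61, [0.4312, -0.0373, -0.0023])]
```

View pics/e.png

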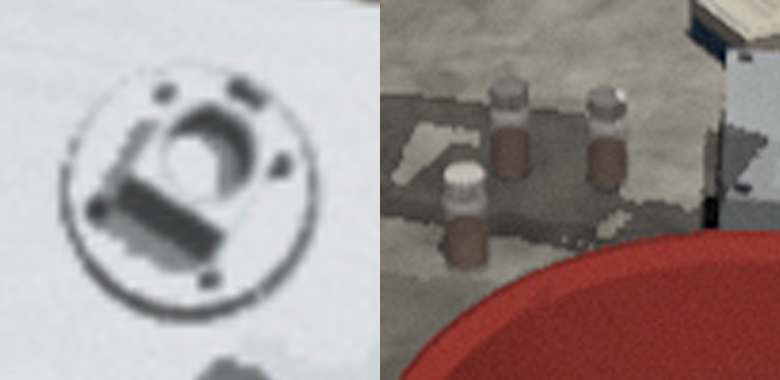

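The block sits level and home in the well, with an even ring around (188,192). The target vial is the one in front (crop 465,215), at about (0.434,-0.035). I'll pick it up with the same double grip.

Emit:
carry_out(
  commands=[
    [0.4,[0.9,-25.9,20],[0,0,0]],
    [0.4,[0.9,-25.9,20],[0,0,0]],
    [0.4,[0.9,-25.9,20],[0,0,0]],
    [0.4,[0.9,-25.9,20],[0,0,0]],
    [0.4,[0,0,0],[0,0,0]],
    [0.4,[0,0,0],[0,0,0]],
  ],
)

```text
time_s: 16.23
ee_pos: [0.4354, -0.0351, 0.1088]
eef_rot: [3.14, -0.0, 1.03]
force: [0.1, -0.9, 0.2]
grip_width: 0.0566
grip_force: 0.0
```

Run:
```python
from h import *
rows((.434,-.035,.025),59,4,0.4)
```

```text
from [ 0.4354 -0.0351  0.1088] 58.99
[0.4, [-0.1, -0.3, 21.0], [0, 0, np.float64(-0.0001)]],
[0.4, [-0.1, -0.3, 21.0], [0, 0, np.float64(-0.0001)]],
[0.4, [-0.1, -0.3, 21.0], [0, 0, np.float64(-0.0001)]],
[0.4, [-0.1, -0.3, 21.0], [0, 0, np.float64(-0.0001)]]
```

Emit:
carry_out(
  commands=[
    [0.4,[-0.4,-1.2,25],[0,0,0]],
    [0.4,[0,0,25],[0,0,0]],
    [0.4,[0,0,22],[0,0,0]],
    [0.4,[0,0,12],[0,0,0]],
    [0.4,[0,0,0],[0,0,0]],
    [0.6,[0,0,0],[0,0,0]],
    [0.7,[0,0,0],[0,0,0]],
    [0.85,[0,0,0],[0,0,0]],
    [0.9,[0,0,0],[0,0,0]],
    [0.9,[0,0,0],[0,0,0]],
  ],
  squeeze=4,
)

```text
time_s: 17.48
ee_pos: [0.4331, -0.0346, 0.0242]
eef_rot: [3.141, -0.0, 1.029]
force: [1.1, 0.1, 2.4]
grip_width: 0.0228
grip_force: 4.0
```

Emit:
carry_out(
  commands=[
    [0.5,[0,0,0],[0,0,0]],
    [0.5,[0,0,0],[0,0,0]],
    [0.5,[0,0,0],[0,0,0]],
  ],
)

```text
time_s: 17.85
ee_pos: [0.433, -0.0346, 0.024]
eef_rot: [-3.141, 0.0, 1.029]
force: [0.5, 0.3, -0.3]
grip_width: 0.0464
grip_force: 0.0
```

Emit:
carry_out(
  commands=[
    [0.5,[0,0,0],[0,0,-0.1745]],
    [0.5,[0,0,0],[0,0,-0.1745]],
    [0.5,[0,0,0],[0,0,-0.1745]],
    [0.5,[0,0,0],[0,0,-0.1745]],
    [0.5,[0,0,0],[0,0,-0.1745]],
    [0.5,[0,0,0],[0,0,-0.1745]],
    [0.5,[0,0,0],[0,0,-0.1745]],
    [0.5,[0,0,0],[0,0,-0.1745]],
    [0.5,[0,0,0],[0,0,-0.1745]],
    [0.5,[0,0,0],[0,0,0]],
  ],
)

```text
time_s: 19.1
ee_pos: [0.433, -0.0346, 0.024]
eef_rot: [-3.142, -0.0, 2.599]
force: [-1.1, -0.6, 0.5]
grip_width: 0.047
grip_force: 0.0
```

Emit:
carry_out(
  commands=[
    [0.7,[0,0,0],[0,0,0]],
    [0.8,[0,0,0],[0,0,0]],
    [0.9,[0,0,0],[0,0,0]],
    [0.9,[0,0,0],[0,0,0]],
    [0.9,[0,0,0],[0,0,0]],
    [0.9,[0,0,0],[0,0,0]],
  ],
)

```text
time_s: 19.85
ee_pos: [0.433, -0.0346, 0.0241]
eef_rot: [-3.142, 0.0, 2.6]
force: [-0.3, 0.3, 0.9]
grip_width: 0.0233
grip_force: 4.0
```

Emit:
carry_out(
  commands=[
    [0.9,[0,0,-15],[0,0,0]],
    [0.9,[0,0,-40],[0,0,0]],
    [0.9,[0,0,-50],[0,0,0]],
    [0.9,[0,0,-25],[0,0,0]],
    [0.9,[0,0,0],[0,0,0]],
  ],
  squeeze=8,
)

```text
time_s: 20.48
ee_pos: [0.4338, -0.0347, 0.1563]
eef_rot: [3.14, 0.004, 2.6]
force: [-1.5, -0.5, -0.9]
grip_width: 0.023
grip_force: 8.0
```

Run:
```python
from h import *
rows((.6344,-.0195,.150),148.97,5,0.9); print(ctrl.get_obs()["grip_width"])
```

```text
from [ 0.4338 -0.0347  0.1563] 148.96
[0.9, [-32.8, 23.3, 1.3], [0, 0, np.float64(-0.0)]],
[0.9, [-32.8, 23.3, 1.3], [0, 0, np.float64(-0.0)]],
[0.9, [-32.8, 23.3, 1.3], [0, 0, np.float64(-0.0)]],
[0.9, [-32.8, 23.3, 1.3], [0, 0, np.float64(-0.0)]],
[0.9, [-32.8, 23.3, 1.3], [0, 0, np.float64(-0.0)]]
0.022970790745558495
```

Emit:
carry_out(
  commands=[
    [0.9,[-32.8,23.3,0],[0,0,0]],
    [0.9,[-32.8,23.3,0],[0,0,0]],
    [0.9,[-32.8,23.3,0],[0,0,0]],
    [0.9,[-32.8,23.3,0],[0,0,0]],
    [0.9,[-32.8,23.3,0],[0,0,0]],
    [0.9,[0,0,0],[0,0,0]],
    [0.9,[0,0,0],[0,0,0]],
    [0.9,[0,0,0],[0,0,0]],
  ],
)

```text
time_s: 21.48
ee_pos: [0.6329, -0.0194, 0.1541]
eef_rot: [-3.141, -0.0, 2.6]
force: [-0.1, 0.4, 0.4]
grip_width: 0.0228
grip_force: 8.0
```

Run:
```python
from h import *
S=ctrl.camera("side")
cv2.imwrite("pics/f.png",cv2.resize(S["img"][140:300,240:400],None,fx=3.5,fy=3.5,interpolation=cv2.INTER_CUBIC))
rows((.6344,-.0195,.130),148.97,1,0.9)
```

```text
from [ 0.633  -0.0195  0.1544] 148.95
[0.9, [-1.2, 0.7, 24.4], [0, 0, np.float64(-0.0004)]]
```

View pics/f.png

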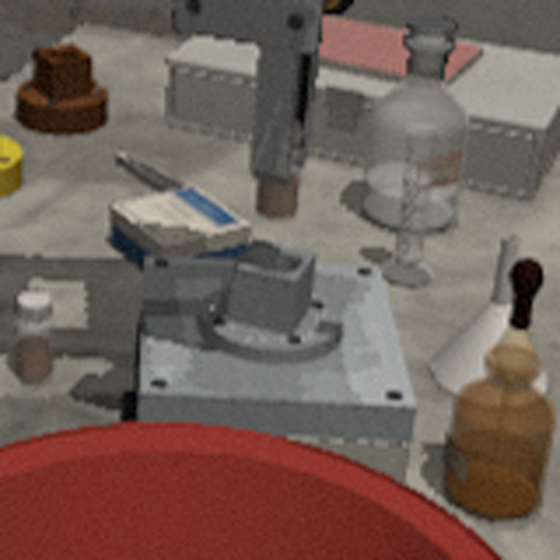

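The vial hangs over the hole, at (277,195). But the turret at (270,290) looks as if it leans, so I'll overlay a model of the block at its home pose before going on.

```bash
cat > ov.py <<'E'
from h import *
def overlay(d,box,f,yaw=-31,p=(.6344,-.0195,.044)):
    x0,y0,x1,y1=box
    im=cv2.resize(d["img"][y0:y1,x0:x1],None,fx=f,fy=f,interpolation=cv2.INTER_CUBIC); raw=im.copy()
    Rz=R.from_euler("z",yaw,degrees=True)
    def pl(P,col,c=True):
        q=cv2.projectPoints(Rz.apply(np.array(P,float))+p,d["rvec"],d["tvec"],d["camera_matrix"],None)[0].reshape(-1,2)
        q=((q+.5-[x0,y0])*f-.5).round().astype(int)
        cv2.polylines(im,[q.reshape(-1,1,2).astype(np.int32)],c,col,1,cv2.LINE_AA)
    s=.018
    for z in(.024,.058): pl([[s,s,z],[s,-s,z],[-s,-s,z],[-s,s,z]],(0,0,255))
    for a in(s,-s):
        for b in(s,-s): pl([[a,b,.024],[a,b,.058]],(0,0,255),False)
    t=np.linspace(0,2*np.pi,60)
    pl(np.c_[.038*np.cos(t),.038*np.sin(t),0*t+.024],(0,200,0)); pl(np.c_[.038*np.cos(t),.038*np.sin(t),0*t+.018],(255,0,0))
    return np.hstack([raw,im])
E
python3 - <<'E'
from ov import *
cv2.imwrite("pics/g.png",overlay(ctrl.camera("side"),(275,190,365,275),4.4))
E
```

```text
(no output)
```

View pics/g.png

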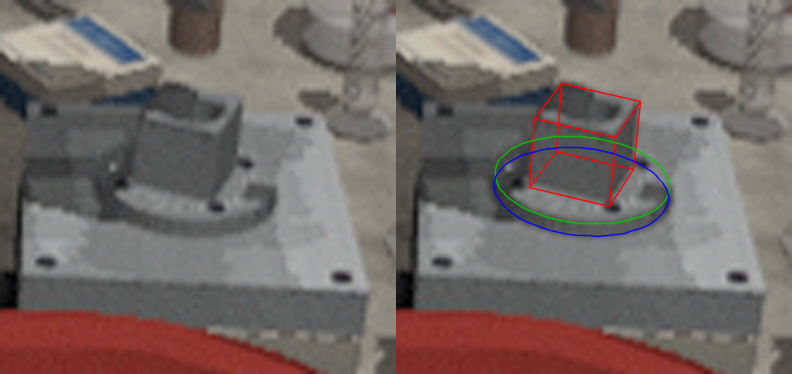

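The model at the home pose matches the image (turret at 585,145; rim on the blue and green ellipses), so the lean was only perspective and the block is home and level. Now I'll lower the vial.

Emit:
carry_out(
  commands=[
    [0.9,[-1.2,0.7,14],[0,0,0]],
    [0.9,[0,0,10],[0,0,0]],
    [0.9,[0,0,2],[0,0,0]],
    [0.9,[0,0,1.5],[0,0,0]],
    [0.9,[0,0,1.5],[0,0,0]],
    [0.9,[0,0,0],[0,0,0]],
    [0.9,[0,0,0],[0,0,0]],
  ],
)

```text
time_s: 22.45
ee_pos: [0.6351, -0.0194, 0.1252]
eef_rot: [3.141, 0.0, 2.6]
force: [-0.0, -0.7, 0.7]
grip_width: 0.0231
grip_force: 8.0
```

Emit:
carry_out(
  commands=[
    [0.9,[0.5,-0.3,1.5],[0,0,0]],
    [0.9,[0,0,1.5],[0,0,0]],
    [0.9,[0,0,2],[0,0,0]],
    [0.9,[0,0,0],[0,0,0]],
  ],
)

```text
time_s: 22.95
ee_pos: [0.6343, -0.0194, 0.1198]
eef_rot: [-3.141, -0.0, 2.6]
force: [-0.4, 0.0, -0.2]
grip_width: 0.0228
grip_force: 8.0
```

Emit:
carry_out(
  commands=[
    [0.9,[0,0,2],[0,0,0]],
    [0.9,[0,0,2],[0,0,0]],
    [0.9,[0,0,2],[0,0,0]],
    [0.9,[0,0,0],[0,0,0]],
  ],
)

```text
time_s: 23.45
ee_pos: [0.6343, -0.0194, 0.1138]
eef_rot: [-3.141, -0.0, 2.6]
force: [-0.5, 0.1, -0.8]
grip_width: 0.0224
grip_force: 8.0
```

Emit:
carry_out(
  commands=[
    [0.9,[0,0,2],[0,0,0]],
    [0.9,[0,0,2],[0,0,0]],
    [0.9,[0,0,1.5],[0,0,0]],
    [0.9,[0,0,1],[0,0,0]],
    [0.9,[0,0,0.5],[0,0,0]],
    [0.9,[0,0,0],[0,0,0]],
  ],
)

```text
time_s: 24.2
ee_pos: [0.6344, -0.0194, 0.1071]
eef_rot: [3.142, 0.0, 2.6]
force: [1.2, -0.8, -0.6]
grip_width: 0.0225
grip_force: 8.0
```

About 1 mm to go.

Emit:
carry_out(
  commands=[
    [0.9,[0,0,0.5],[0,0,0]],
    [0.9,[0,0,0.5],[0,0,0]],
    [0.9,[0,0,0],[0,0,0]],
    [0.6,[0,0,0],[0,0,0]],
    [0.5,[0,0,0],[0,0,0]],
    [0.5,[0,0,0],[0,0,0]],
    [0.5,[0,0,0],[0,0,0]],
  ],
)

```text
time_s: 25.08
ee_pos: [0.6344, -0.0194, 0.106]
eef_rot: [3.142, 0.0, 2.6]
force: [-0.1, -0.2, 0.3]
grip_width: 0.0469
grip_force: 0.0
```

Emit:
carry_out(
  commands=[
    [0.5,[0,0,-10],[0,0,0]],
    [0.5,[0,0,-30],[0,0,0]],
    [0.5,[0,0,-50],[0,0,0]],
    [0.5,[40,-30,-20],[0,0,0]],
    [0.5,[40,-30,0],[0,0,0]],
    [0.5,[40,-30,0],[0,0,0]],
    [0.5,[0,0,0],[0,0,0]],
  ],
)

```text
time_s: 25.95
ee_pos: [0.4833, -0.0348, 0.2173]
eef_rot: [3.141, 0.001, 2.599]
force: [0.6, 1.0, -0.0]
grip_width: 0.0471
grip_force: 0.0
```

Run:
```python
from ov import *
cv2.imwrite("pics/i.png",np.vstack([overlay(ctrl.camera("side"),(275,185,365,255),4.3),overlay(ctrl.camera("top"),(275,110,365,180),4.3)]))
for c in("top","side"):
  for t in("vial_block","vial"): print(c,t,[(round(float(q["score"]),2),np.round(q["at"],4).tolist()) for q in ctrl.place_of(t,c)])
```

```text
top vial_block [(0.94, [0.5662, 0.4303, -0.0022]), (0.8, [0.6336, -0.02, 0.0458]), (0.58, [0.4841, 0.3096, 0.0038])]
top vial [(0.66, [0.5079, 0.0324, -0.0021]), (0.53, [0.4573, 0.0486, 0.0026]), (0.5, [0.6356, -0.0164, 0.0813])]
side vial_block [(0.96, [0.486, 0.3092, -0.0026]), (0.65, [0.5635, 0.4276, 0.0031]), (0.56, [0.6335, -0.0202, 0.0447])]
side vial [(0.54, [0.455, 0.0471, -0.0019]), (0.54, [0.5079, 0.0341, -0.0031]), (0.53, [0.633, -0.0189, 0.0836])]
```

View pics/i.png

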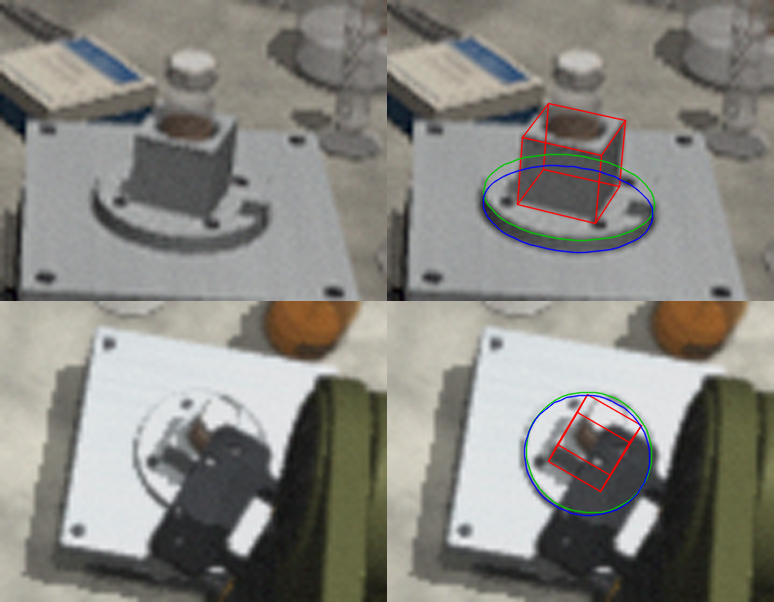

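The vial stands upright in the hole (190,95), the block matches its home overlay, and the gripper is clear. Handing in.

```bash
python3 -c "
from station import ctrl
print(ctrl.hand_in())"
```

```text
the job is handed in; nothing more can be done
None
```

I handed the job in at about 26 s of the 72 s allowed: the block is home in the well over the key and the vial stands upright in its hole, confirmed by camera (no verdict was returned).

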